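# Feed one spacer disc onto the inspection pad

## Robot

A 6-joint arm with a two-finger parallel gripper is mounted at the origin on the work surface. World frame = base frame: x ahead of the robot, y to its left, z up, the work surface at z = 0. Lengths are in m, angles in rad, forces in N, time in s.
With the tool pointing down it reaches from about 0.425 to 0.95 m from the base axis. Payload 14.7 kg.
Tool frame: the origin (TCP) lies at the very end of the fingers, on their centre line; the grasp point (between the pads) lies r.hold_point_z behind it (r.hold_point_z is the distance from the TCP to the grasp point, in m); z points along the fingers, y is the direction in which the jaws open and shut (so a half turn about z gives the same grasp; the last joint's range is limited). The gripper opens to 85 mm and grips with 20 to 120 N. Pads are 22 mm wide; open, the fingers measure 114 mm over their backs; the gripper's body (76 mm by 85 mm) begins 54 mm behind the grasp point. The pads swing forward as they close: fully open they stand 13 mm farther back than shut.
Start: joints at [1.22, 0.48, 1.596, -0, 1.065, -0.047], TCP at [0.194, 0.62, 0.231] pointing down, gripper open.
Joint ranges: [-2.75, 2.75], [-0.82, 2.05], [0.23, 2.67], [-1.56, 4.7], [0.09, 2.69], [-2.92, 2.92]. Speed limits (rad/s): [1.89, 1.89, 2.39, 3.01, 3.01, 3.01].

## Interface

Orientations are given as a unit quaternion [x, y, z, w].
In Python, from rig import r gives the robot as it stands.
- The arm moves only by the tool drive_tool, never from a script. Its argument "increments" is a list of rows, each an object with "offset": the shift along the tool's x, y, z in mm, a list of three; "twist": the turn about the tool's z in rad. In form: [{"offset": [tx, ty, tz], "twist": twist}, ...]. A call has exactly 10 rows; each row shifts and turns the pose as measured when the row begins, along the tool's axes as they then stand; what a row does not reach is not made up. A row lasts 1/12 s, in which the tool goes at most 41.7 mm and 7.16 degrees, less where a joint would pass 70% of its speed; a pose out of reach is approached as far as the arm can. A call is refused whole if a number of a shift passes 41.7 or a number of a turn 0.125, either way. A call with a gripper value outside its range is refused whole. "grip" is the gripper's target within -1 to 1 (shut at 1, half-way at 0, fully open at -1), set as the call begins (left out, the last holds). The fingers move at their own pace and stop on an object; "force" is the grip in N (left out, the last holds). Time passes only in rows, so rows that do not move let the fingers close, or fill a call up. It gives the time, the measured TCP pose, the force and the opening at its end, in the units of the state.
- r.read_state(): the state, without advancing time (a new reading comes with each control period).
- r.get_image(name): name is "scene" or "top"; returns the picture (480x640x3 uint8, blue, green, red); there is no depth.
- r.calibration(name): a dict with "K" (3x3 intrinsics, pixels), "world_from_camera" (4x4, takes a point from camera to world coordinates). Camera axes: x right, y down, z forward; pixel columns grow to the right and rows downward; lengths in m; the calibration is good to about 2 mm. A picture is of the moment at which its call begins. calibration takes no time and is no camera call.
- r.hand_in(): hands the job in, once; it reports no verdict.
The state is a dict: "time_s": time; "joints": joint angles; "dq": joint speeds; "effort": joint torques, N m; "tool_pos": TCP position; "tcp_rot": TCP orientation; "wrist_force": force on the tool from outside, world axes, zero at the start; "ft_torque": the same for the moment, N m; "opening": finger opening in m.
Only numpy, scipy, OpenCV 4.12 (cv2) and the standard library are available. Lean on these libraries where they do the work, as an engineer would, in place of code of your own. Each camera call takes 0.05 s, during which the arm holds its last target.

## Task

Press the large round plunger button on the front of the die cabinet all the way down once and let it come back up, so that one single aluminium spacer disc is pushed out of the feeder. Then nudge that disc along the bench with the fingertips, never picking it up, until it lies wholly on the square rubber pad. Feed no second disc, leave the die plate, punches and guard where they are, and finish clear of everything.

Things in the scene. Friction and masses are not known exactly. Their poses are not given: they have to be found in the camera images.
- cabinet: Fixed grey bench cabinet with a disc feeder on its front, turned a little each time. Origin: on the bench under the middle of the feeder's magazine; -x points the way discs come out (roughly to the robot). In this frame (mm): plunger panel x 25 to 116, y -45 to 45, 65 high; cabinet behind it x 115 to 275, y -170 to 170, 110 high
- outlet (a point): middle of the slot in the front of the magazine, 25 mm in front of the cabinet origin. The magazine is an aluminium well 51 x 51 mm, 45 mm tall, about the cabinet origin, with a stack of three discs. A full press leaves the lowest disc flat on the bench, centre about 58 mm in front of the cabinet origin, 12 mm clear of the magazine
- plunger_top (a point): centre of the top of the round plunger button (42 mm across, green plastic, moves vertically), 68 mm behind the cabinet origin on the panel; 110 mm above the bench when up, 80 mm when fully down
- plunger (a joint): plunger travel in m: 0 up, 0.030 fully down (stop). Sprung: about 5 N to start it and 9 N at the bottom, plus up to 5 N for driving the disc out (a blade moves 2 mm per mm of plunger); it rises by itself when let go, and then the next disc drops down
- spacer0: lowest of three equal aluminium spacer discs in the magazine, the one that is fed: 40 mm across, 10 mm thick, 35 g, solid, lying flat; origin at the centre of its underside (z = 0 on the bench)
- spacer1: the second disc, the next one up in the magazine (same size, origin at the centre of its underside, 10 mm above the bench at first); it drops to the bench inside the magazine after the first is fed and must stay in the magazine
- pad: square black rubber pad, 110 mm by 110 mm, let in flush with the bench top (no step to push over), to the left or right of the feeder's outlet, 130 to 190 mm from the feeder's centre line; origin at its centre, z up, x and y along its sides
- die_plate: loose steel plate with four holes, 80 x 80 x 18 mm, on the other side of the outlet from the pad; origin at the centre of its underside; to be left alone
- punch0: loose bright steel shoulder punch standing upright, 28 mm foot, 55 mm tall, in front of the outlet; origin at the centre of its underside; to be left alone
- punch1: second punch, like the first; to be left alone
- guard: loose amber plastic punch guard, an upside-down channel 70 x 36 x 34 mm, beside the feeder panel; origin at the centre of its underside; to be left alone

How it is judged:
By the outcome, as a careful person would: the job done as asked, in the order asked, and still so for the second after the job is handed in, with the robot touching nothing.
It also fails if it takes over 48 s, if anything falls off the work surface, if the arm or the gripper's body presses on something with over 40 N, if the wrist force passes 120 N, or if a joint passes its speed limit or range.

## Working session

There is one attempt and no reset: what is moved stays moved. The work goes in short steps, Python scripts to look and compute and a tool call to move; the robot and the scene stay as the last step left them, time stands still between calls to the robot, and variables do not carry over. Pictures are saved under pics/ and viewed, and the job is handed in when it is done.

Besides the shell and the picture viewer there is one more tool, called after ">>>" as a command line: name --argument value ..., lists and objects as JSON in quotes. drive_tool: Moves the arm, as the interface text tells. Its arguments: {"type":"object","properties":{"increments":{"type":"array"},"grip":{"type":"number"},"force":{"type":"number"}},"required":["increments"]}

```bash
mkdir -p pics
python3 - <<'E'
from rig import r
import cv2
for n in("scene","top"):
    cv2.imwrite(f"pics/{n}0.png",r.get_image(n)); c=r.calibration(n); print(n,c["K"],c["world_from_camera"])
print(r.read_state(), r.hold_point_z)
E
```

```text
scene [[516.42393628   0.         325.48798985]
 [  0.         516.42393628 233.80859439]
 [  0.           0.           1.        ]] [[-0.82051419  0.48189251 -0.30746718  0.77065269]
 [ 0.57159856  0.68639243 -0.4496004   0.3163203 ]
 [-0.00561592 -0.54465131 -0.83864379  0.6359644 ]
 [ 0.          0.          0.          1.        ]]
top [[474.72138871   0.         314.81136204]
 [  0.         474.72138871 237.79577441]
 [  0.           0.           1.        ]] [[ 0.00557411 -0.98237685  0.18682785  0.43615087]
 [-0.99877196 -0.01466696 -0.04732282  0.03428537]
 [ 0.04922904 -0.18633464 -0.98125221  0.72222838]
 [ 0.          0.          0.          1.        ]]
{'time_s': 0.1, 'joints': array([ 1.22039320e+00,  4.80778207e-01,  1.59683128e+00, -1.60533149e-05,
        1.06507747e+00, -4.65643501e-02]), 'dq': array([-0.00099275, -0.00029148, -0.00085251, -0.00071974, -0.00167925,
       -0.00036999]), 'effort': array([ 9.23843218e-04, -9.52251291e+01, -4.31038821e+01, -2.33971632e-04,
        5.42171183e-03,  6.29041915e-05]), 'tool_pos': array([0.1943045 , 0.61988593, 0.23072305]), 'tcp_rot': array([ 1.51331821e-01,  9.88482868e-01, -5.37795241e-04, -1.01007421e-04]), 'wrist_force': array([-0.42572927, -0.42742378, -0.18573738]), 'ft_torque': array([ 0.0423437 , -0.02067839, -0.01605143]), 'opening': 0.08526530159596724} 0.0187
```

View pics/scene0.png

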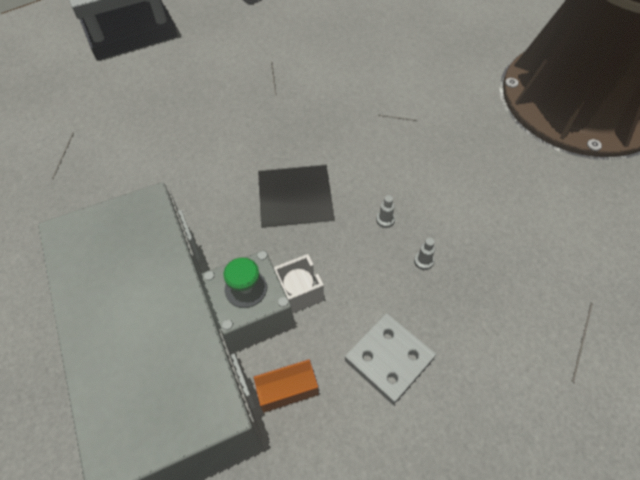

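View pics/top0.png

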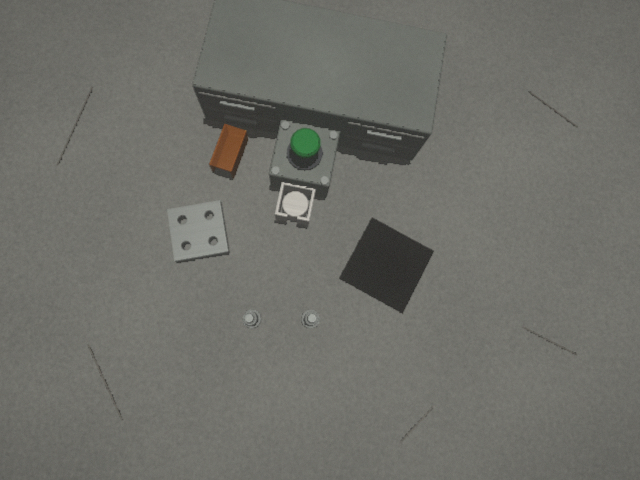

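The top picture shows the plunger at (306,143), the magazine at (295,204) and the pad around (387,265). The punches are at (251,319) and (311,319). I'll enlarge it for accuracy.

Run:
```python
import cv2
a=cv2.imread("pics/top0.png")
cv2.imwrite("pics/top0c.png",cv2.convertScaleAbs(cv2.resize(a[110:330,235:445],None,fx=3.6,fy=2.7*1.0,interpolation=2) if 0 else cv2.resize(a[115:335,160:440],None,fx=2.7,fy=2.7,interpolation=2),alpha=1.8))
a=cv2.imread("pics/scene0.png")
cv2.imwrite("pics/scene0c.png",cv2.resize(a[150:350,190:450],None,fx=3,fy=3,interpolation=2))
```

```text
(no output)
```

View pics/top0c.png

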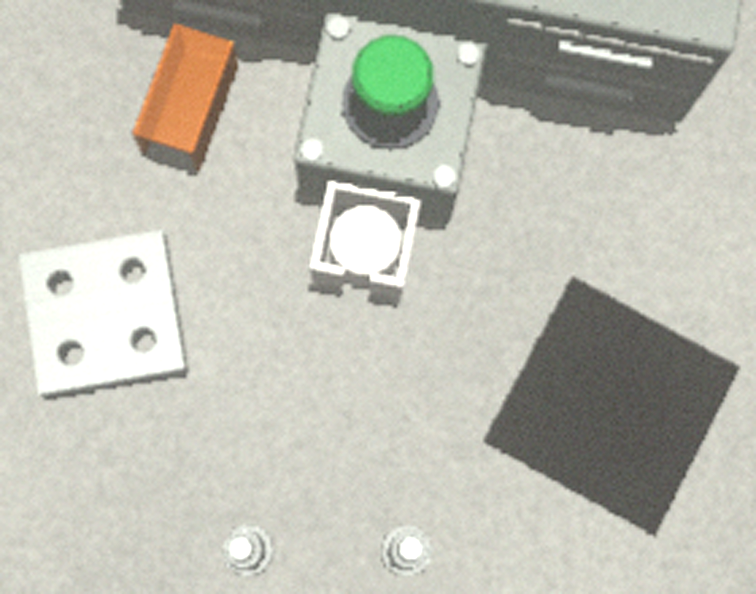

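View pics/scene0c.png

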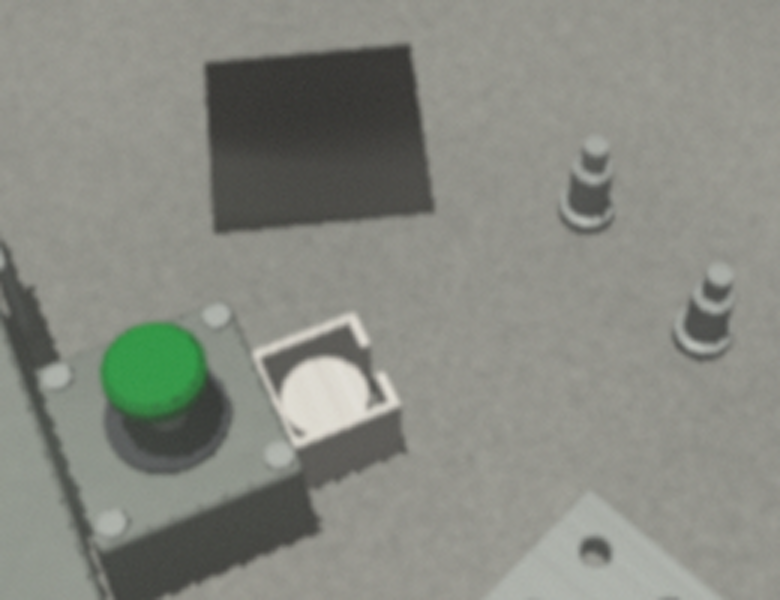

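```bash
cat > h.py <<'E'
import numpy as np
from rig import r
def ray(n,p,z):
    c=r.calibration(n);T=c["world_from_camera"];d=T[:3,:3]@np.linalg.inv(c["K"])@[p[0],p[1],1];o=T[:3,3]
    return (o+d*(z-o[2])/d[2])[:2]
E
python3 - <<'E'
from h import *
np.set_printoptions(precision=4,suppress=True)
t=lambda p,z:ray("top",(p[0]/2.7+160-.3,p[1]/2.7+115-.3),z)
s=lambda p,z:ray("scene",(p[0]/3+190-.3,p[1]/3+150-.3),z)
P=t((393,72),.11);print("plunger",P,s((153,370),.11))
M=np.array([t(p,.045) for p in[(330,184),(419,199),(404,284),(312,268)]]);print("mag",M.mean(0),np.linalg.norm(np.diff(M,axis=0),axis=1))
m=M.mean(0);u=(P-m);print("dist",np.linalg.norm(u),"yaw",np.arctan2(u[1],u[0]))
e=(M[0]+M[1]-M[2]-M[3]);print("yaw mag",np.arctan2(e[1],e[0]))
S=np.array([t(p,.067) for p in[(338,27),(468,54),(445,176),(312,150)]]);print("screws",S.mean(0));e=S[0]+S[1]-S[2]-S[3];print(np.arctan2(e[1],e[0]))
A=np.array([t(p,0) for p in[(573,278),(738,368),(655,535),(486,440)]]);print("pad",A.mean(0),A)
B=np.array([s(p,0) for p in[(206,63),(410,45),(433,212),(216,231)]]);print("pad s",B.mean(0))
print("punch",t((240,548),.055),t((411,548),.055),s((596,147),.055),s((719,276),.055))
print("die",np.array([t(p,.018) for p in[(20,256),(164,232),(186,373),(41,395)]]))
E
```

```text
plunger [0.6866 0.0186] [0.6892 0.0224]
mag [0.6196 0.0306] [0.0495 0.0486 0.0505]
dist 0.06807003533807694 yaw -0.17727158155387168
yaw mag -0.17328441578657577
screws [0.6875 0.0184]
-0.17734442138916998
pad [ 0.5336 -0.1123] [[ 0.6072 -0.0903]
 [ 0.5554 -0.1855]
 [ 0.4596 -0.1342]
 [ 0.5121 -0.039 ]]
pad s [ 0.5346 -0.1109]
punch [0.4497 0.0929] [0.4503 0.0055] [0.4519 0.0074] [0.452  0.0943]
die [[0.6102 0.2232]
 [0.6256 0.1442]
 [0.5455 0.1288]
 [0.5323 0.2069]]
```

```bash
cat >> h.py <<'E'
from scipy.spatial.transform import Rotation as Ro
def plan(tgt,yaw_deg,n):
    """equal steps to tgt; yaw=world angle of tool x; prints row numbers"""
    s=r.read_state();p=np.array(s["tool_pos"]);R=Ro.from_quat(s["tcp_rot"]).as_matrix()
    a=np.arctan2(R[1,0],R[0,0]);da=(np.radians(yaw_deg)-a+np.pi)%(2*np.pi)-np.pi
    step=(np.array(tgt)-p)/n*1000
    for i in range(n):
        b=a+da*i/n;x=np.array([np.cos(b),np.sin(b),0]);y=np.array([np.sin(b),-np.cos(b),0])
        print([round(float(step@x),1),round(float(step@y),1),round(float(-step[2]),1)],round(float(-da/n),3))
def st():
    s=r.read_state();R=Ro.from_quat(s["tcp_rot"]).as_matrix()
    print(round(s["time_s"],2),np.round(s["tool_pos"],4),"yaw",round(float(np.degrees(np.arctan2(R[1,0],R[0,0]))),2),"tilt",np.round(R[:,2],3),"F",np.round(s["wrist_force"],1),"open",round(s["opening"],4))
E
python3 -c "
from h import *
st();plan((.687,.02,.2),79.3,26)"
```

```text
0.1 [0.1943 0.6199 0.2307] yaw 162.59 tilt [-0.    -0.001 -1.   ] F [-0.4 -0.4 -0.2] open 0.0853
[-25.0, -16.3, 1.2] 0.056
[-25.9, -14.9, 1.2] 0.056
[-26.7, -13.5, 1.2] 0.056
[-27.4, -11.9, 1.2] 0.056
[-28.0, -10.4, 1.2] 0.056
[-28.5, -8.8, 1.2] 0.056
[-29.0, -7.2, 1.2] 0.056
[-29.3, -5.6, 1.2] 0.056
[-29.6, -3.9, 1.2] 0.056
[-29.8, -2.3, 1.2] 0.056
[-29.9, -0.6, 1.2] 0.056
[-29.8, 1.1, 1.2] 0.056
[-29.7, 2.7, 1.2] 0.056
[-29.5, 4.4, 1.2] 0.056
[-29.2, 6.0, 1.2] 0.056
[-28.9, 7.7, 1.2] 0.056
[-28.4, 9.3, 1.2] 0.056
[-27.8, 10.8, 1.2] 0.056
[-27.2, 12.4, 1.2] 0.056
[-26.4, 13.9, 1.2] 0.056
[-25.6, 15.3, 1.2] 0.056
[-24.7, 16.7, 1.2] 0.056
[-23.8, 18.1, 1.2] 0.056
[-22.7, 19.4, 1.2] 0.056
[-21.6, 20.6, 1.2] 0.056
[-20.4, 21.8, 1.2] 0.056
```

>>> drive_tool --increments '[{"offset": [-12,-8,0],"twist": 0.03},{"offset": [-25,-15,0],"twist": 0.056},{"offset": [-26,-14,0],"twist": 0.056},{"offset": [-27,-12,0],"twist": 0.056},{"offset": [-28,-10,0],"twist": 0.056},{"offset": [-28,-9,0],"twist": 0.056},{"offset": [-29,-7,0],"twist": 0.056},{"offset": [-29,-6,0],"twist": 0.056},{"offset": [-30,-4,0],"twist": 0.056},{"offset": [-30,-2,0],"twist": 0.056}]' --grip 1 --force 60

```text
time_s: 0.93
tool_pos: [0.3783, 0.3919, 0.2277]
tcp_rot: [0.418, 0.908, -0.003, -0.0]
wrist_force: [0.5, 0.2, -0.5]
opening: -0.0
```

```bash
python3 -c "
from h import *
st();plan((.687,.02,.2),79.3,17)"
```

```text
0.93 [0.3783 0.3919 0.2277] yaw 130.55 tilt [-0.003 -0.005 -1.   ] F [ 0.5  0.2 -0.5] open -0.0
[-28.4, -0.4, 1.6] 0.053
[-28.4, 1.1, 1.6] 0.053
[-28.3, 2.6, 1.6] 0.053
[-28.1, 4.0, 1.6] 0.053
[-27.9, 5.5, 1.6] 0.053
[-27.6, 7.0, 1.6] 0.053
[-27.2, 8.4, 1.6] 0.053
[-26.7, 9.8, 1.6] 0.053
[-26.1, 11.2, 1.6] 0.053
[-25.5, 12.6, 1.6] 0.053
[-24.8, 13.9, 1.6] 0.053
[-24.0, 15.2, 1.6] 0.053
[-23.2, 16.4, 1.6] 0.053
[-22.3, 17.6, 1.6] 0.053
[-21.3, 18.8, 1.6] 0.053
[-20.3, 19.9, 1.6] 0.053
[-19.3, 20.9, 1.6] 0.053
```

>>> drive_tool --increments '[{"offset": [-28,0,1.5],"twist": 0.055},{"offset": [-28,1,1.5],"twist": 0.055},{"offset": [-28,2.5,1.5],"twist": 0.055},{"offset": [-28,4,1.5],"twist": 0.055},{"offset": [-28,5.5,1.5],"twist": 0.055},{"offset": [-28,7,1.5],"twist": 0.055},{"offset": [-27,8.5,1.5],"twist": 0.055},{"offset": [-27,10,1.5],"twist": 0.055},{"offset": [-26,11,1.5],"twist": 0.055},{"offset": [-25.5,12.5,1.5],"twist": 0.055}]'

```text
time_s: 1.77
tool_pos: [0.5581, 0.1481, 0.2118]
tcp_rot: [0.665, 0.747, -0.005, 0.0]
wrist_force: [0.3, 0.6, 0.3]
opening: -0.0
```

```bash
python3 -c "
from h import *
st();plan((.687,.02,.17),79.3,9)"
```

```text
1.77 [0.5581 0.1481 0.2118] yaw 96.65 tilt [-0.006 -0.007 -1.   ] F [0.3 0.6 0.3] open -0.0
[-15.8, 12.6, 4.6] 0.034
[-15.4, 13.1, 4.6] 0.034
[-14.9, 13.6, 4.6] 0.034
[-14.4, 14.1, 4.6] 0.034
[-14.0, 14.6, 4.6] 0.034
[-13.5, 15.0, 4.6] 0.034
[-12.9, 15.5, 4.6] 0.034
[-12.4, 15.9, 4.6] 0.034
[-11.9, 16.3, 4.6] 0.034
```

>>> drive_tool --increments '[{"offset": [-20,16,3],"twist": 0.04},{"offset": [-19,17,3],"twist": 0.04},{"offset": [-19,18,4],"twist": 0.04},{"offset": [-18,18,4],"twist": 0.04},{"offset": [-16,17,5],"twist": 0.04},{"offset": [-12,14,5],"twist": 0.04},{"offset": [-8,10,5],"twist": 0.03},{"offset": [-4,6,5],"twist": 0.02},{"offset": [0,0,4],"twist": 0},{"offset": [0,0,0],"twist": 0}]'

```text
time_s: 2.6
tool_pos: [0.676, 0.0123, 0.169]
tcp_rot: [0.777, 0.63, -0.007, 0.0]
wrist_force: [-0.2, -0.0, -0.9]
opening: 0.0001
```

```bash
python3 -c "
from h import *
st();plan((.687,.02,.13),79.3,4)"
```

```text
2.6 [0.676  0.0123 0.169 ] yaw 78.04 tilt [-0.011 -0.009 -1.   ] F [-0.2 -0.  -0.9] open 0.0001
[2.5, 2.3, 9.8] -0.006
[2.5, 2.3, 9.8] -0.006
[2.4, 2.3, 9.8] -0.006
[2.4, 2.3, 9.8] -0.006
```

>>> drive_tool --increments '[{"offset": [3,3,8],"twist": -0.006},{"offset": [3,3,10],"twist": -0.006},{"offset": [2,2,10],"twist": -0.006},{"offset": [1,1,10],"twist": -0.006},{"offset": [0,0,8],"twist": 0},{"offset": [0,0,6],"twist": 0},{"offset": [0,0,3],"twist": 0},{"offset": [0,0,0],"twist": 0},{"offset": [0,0,0],"twist": 0},{"offset": [0,0,0],"twist": 0}]'

```text
time_s: 3.43
tool_pos: [0.685, 0.0238, 0.1084]
tcp_rot: [0.766, 0.643, -0.007, -0.0]
wrist_force: [-2.4, 0.8, 4.6]
opening: 0.0004
```

```bash
python3 -c "
from h import *
st()"
```

```text
3.43 [0.685  0.0238 0.1084] yaw 79.97 tilt [-0.011 -0.009 -1.   ] F [-2.4  0.8  4.6] open 0.0004
```

>>> drive_tool --increments '[{"offset": [0,0,3],"twist": 0},{"offset": [0,0,4],"twist": 0},{"offset": [0,0,4],"twist": 0},{"offset": [0,0,4],"twist": 0},{"offset": [0,0,4],"twist": 0},{"offset": [0,0,4],"twist": 0},{"offset": [0,0,3],"twist": 0},{"offset": [0,0,2],"twist": 0},{"offset": [0,0,1],"twist": 0},{"offset": [0,0,0.5],"twist": 0}]'

```text
time_s: 4.27
tool_pos: [0.6851, 0.0238, 0.0862]
tcp_rot: [0.767, 0.642, -0.005, 0.001]
wrist_force: [-2.8, 0.7, 7.0]
opening: -0.0001
```

```bash
python3 -c "
from h import *
st()
import cv2;cv2.imwrite('pics/t1.png',r.get_image('top'))"
```

```text
4.27 [0.6851 0.0238 0.0862] yaw 79.87 tilt [-0.007 -0.008 -1.   ] F [-2.8  0.7  7. ] open -0.0001
```

View pics/t1.png

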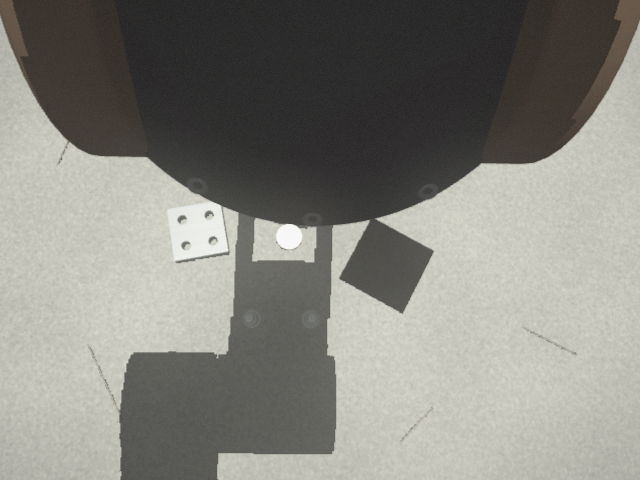

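The disc is already emerging at (289,237). I'll finish the press, which is about 6 mm short of the stop.

>>> drive_tool --increments '[{"offset": [0,0,3],"twist": 0},{"offset": [0,0,3],"twist": 0},{"offset": [0,0,3],"twist": 0},{"offset": [0,0,3],"twist": 0},{"offset": [0,0,3],"twist": 0},{"offset": [0,0,3],"twist": 0},{"offset": [0,0,3],"twist": 0},{"offset": [0,0,3],"twist": 0},{"offset": [0,0,3],"twist": 0},{"offset": [0,0,3],"twist": 0}]'

```text
time_s: 5.15
tool_pos: [0.6853, 0.0238, 0.0798]
tcp_rot: [0.767, 0.641, -0.002, 0.003]
wrist_force: [-15.2, 1.2, 39.8]
opening: -0.0
```

```bash
python3 -c "
from h import *
st()
import cv2;cv2.imwrite('pics/t2.png',cv2.resize(r.get_image('top')[170:340,150:450],None,fx=2.6,fy=2.6))"
```

```text
5.15 [0.6853 0.0238 0.0798] yaw 79.79 tilt [ 0.001 -0.007 -1.   ] F [-15.2   1.2  39.8] open -0.0
```

View pics/t2.png

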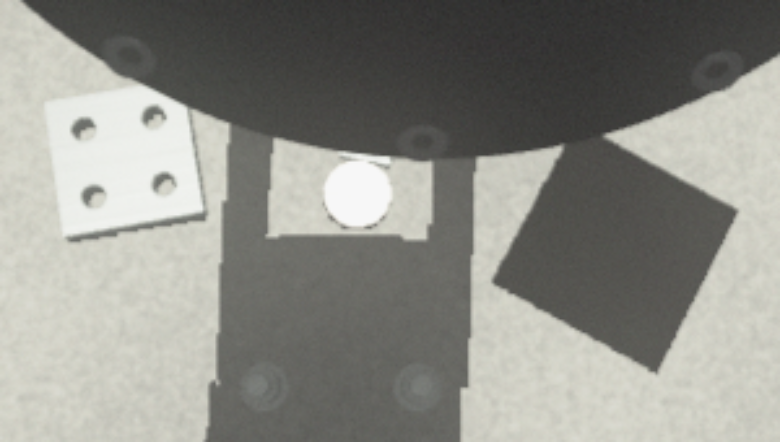

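The plunger is at its stop (z = 0.0798) and the disc is out at crop (358,193). Next I'll lift straight up.

>>> drive_tool --increments '[{"offset": [0,0,-5],"twist": 0},{"offset": [0,0,-8],"twist": 0},{"offset": [0,0,-10],"twist": 0},{"offset": [0,0,-12],"twist": 0},{"offset": [0,0,-14],"twist": 0},{"offset": [0,0,-16],"twist": 0},{"offset": [0,0,-16],"twist": 0},{"offset": [0,0,-14],"twist": 0},{"offset": [0,0,-8],"twist": 0},{"offset": [0,0,0],"twist": 0}]'

```text
time_s: 6.03
tool_pos: [0.6855, 0.0241, 0.195]
tcp_rot: [0.768, 0.641, 0.0, 0.004]
wrist_force: [0.4, -0.4, 0.6]
opening: -0.0001
```

```bash
python3 -c "
from h import *
st()
print(ray('top',(150+358/2.6-.3,170+193/2.6-.3),.01))
plan((.571,.09,.16),79.3,8)
import cv2;cv2.imwrite('pics/s3.png',cv2.resize(r.get_image('scene')[150:350,190:450],None,fx=3,fy=3))"
```

```text
6.03 [0.6855 0.0241 0.195 ] yaw 79.73 tilt [ 0.006 -0.007 -1.   ] F [ 0.4 -0.4  0.6] open -0.0001
[0.5616371  0.04163138]
[5.6, -15.5, 4.4] 0.001
[5.5, -15.6, 4.4] 0.001
[5.5, -15.6, 4.4] 0.001
[5.5, -15.6, 4.4] 0.001
[5.5, -15.6, 4.4] 0.001
[5.5, -15.6, 4.4] 0.001
[5.5, -15.6, 4.4] 0.001
[5.5, -15.6, 4.4] 0.001
```

View pics/s3.png

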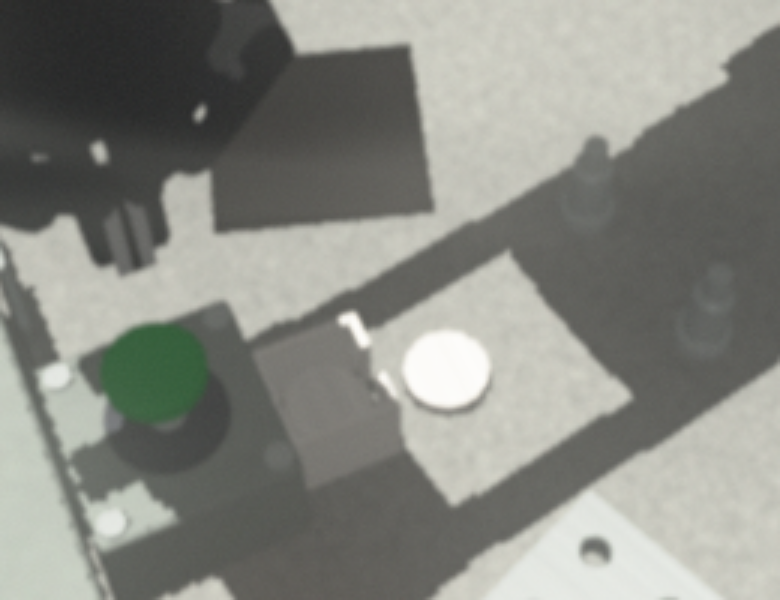

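The plunger is back up, and one disc lies free at scene crop (447,370). Now to the staging point on the disc's +y side, with the fingers partly open.

>>> drive_tool --increments '[{"offset": [4,-10,0],"twist": 0},{"offset": [6,-16,0],"twist": 0},{"offset": [6,-17,3],"twist": 0},{"offset": [6,-17,5],"twist": 0},{"offset": [6,-17,6],"twist": 0},{"offset": [6,-17,7],"twist": 0},{"offset": [6,-17,7],"twist": 0},{"offset": [5,-12,6],"twist": 0},{"offset": [2,-5,4],"twist": 0},{"offset": [0,0,0],"twist": 0}]' --grip 0.57

```text
time_s: 6.92
tool_pos: [0.5516, 0.0967, 0.1448]
tcp_rot: [0.768, 0.641, -0.006, 0.0]
wrist_force: [-0.8, 1.2, -0.2]
opening: 0.0184
```

```bash
python3 -c "
from h import *
st()
print(ray('scene',(190+447/3-.3,150+370/3-.3),.01))
plan((.571,.09,.02),79.3,10)"
```

```text
6.92 [0.5516 0.0967 0.1448] yaw 79.66 tilt [-0.009 -0.008 -1.   ] F [-0.8  1.2 -0.2] open 0.0184
[0.56308488 0.0440441 ]
[-0.3, 2.0, 12.5] 0.001
[-0.3, 2.0, 12.5] 0.001
[-0.3, 2.0, 12.5] 0.001
[-0.3, 2.0, 12.5] 0.001
[-0.3, 2.0, 12.5] 0.001
[-0.3, 2.0, 12.5] 0.001
[-0.3, 2.0, 12.5] 0.001
[-0.3, 2.0, 12.5] 0.001
[-0.3, 2.0, 12.5] 0.001
[-0.3, 2.0, 12.5] 0.001
```

>>> drive_tool --increments '[{"offset": [0,2,8],"twist": 0},{"offset": [0,2.5,13],"twist": 0},{"offset": [0,2.5,15],"twist": 0},{"offset": [0,2.5,16],"twist": 0},{"offset": [0,2.5,16],"twist": 0},{"offset": [0,2.5,15],"twist": 0},{"offset": [0,2.5,13],"twist": 0},{"offset": [0,2,9],"twist": 0},{"offset": [0,1,4],"twist": 0},{"offset": [0,0,0],"twist": 0}]'

```text
time_s: 7.75
tool_pos: [0.5788, 0.089, 0.027]
tcp_rot: [0.769, 0.64, -0.004, 0.002]
wrist_force: [-0.1, -0.2, -0.4]
opening: 0.018
```

```bash
python3 -c "
from h import *
st()
plan((.571,.09,.006),79.3,10)
import cv2;cv2.imwrite('pics/s4.png',cv2.resize(r.get_image('scene')[150:400,190:450],None,fx=2.4,fy=2.4));cv2.imwrite('pics/t4.png',cv2.resize(r.get_image('top')[170:340,150:450],None,fx=2.6,fy=2.6))"
```

```text
7.75 [0.5788 0.089  0.027 ] yaw 79.54 tilt [-0.003 -0.008 -1.   ] F [-0.1 -0.2 -0.4] open 0.018
[-0.0, -0.8, 2.1] 0.0
[-0.0, -0.8, 2.1] 0.0
[-0.0, -0.8, 2.1] 0.0
[-0.0, -0.8, 2.1] 0.0
[-0.0, -0.8, 2.1] 0.0
[-0.0, -0.8, 2.1] 0.0
[-0.0, -0.8, 2.1] 0.0
[-0.0, -0.8, 2.1] 0.0
[-0.0, -0.8, 2.1] 0.0
[-0.0, -0.8, 2.1] 0.0
```

View pics/s4.png

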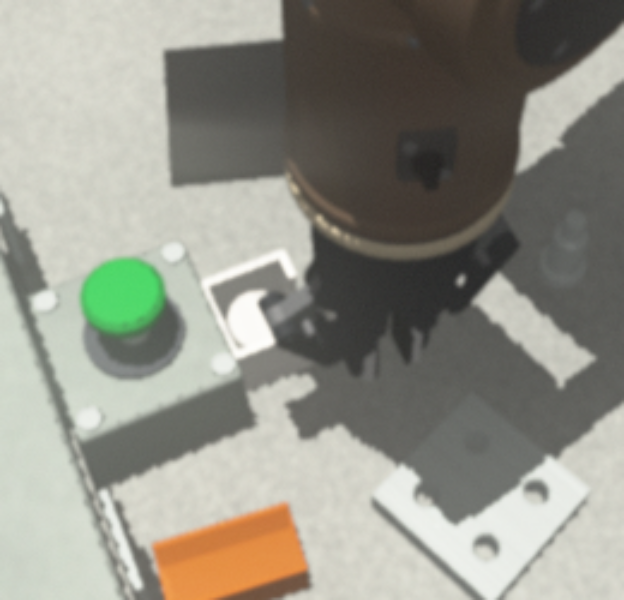

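View pics/t4.png

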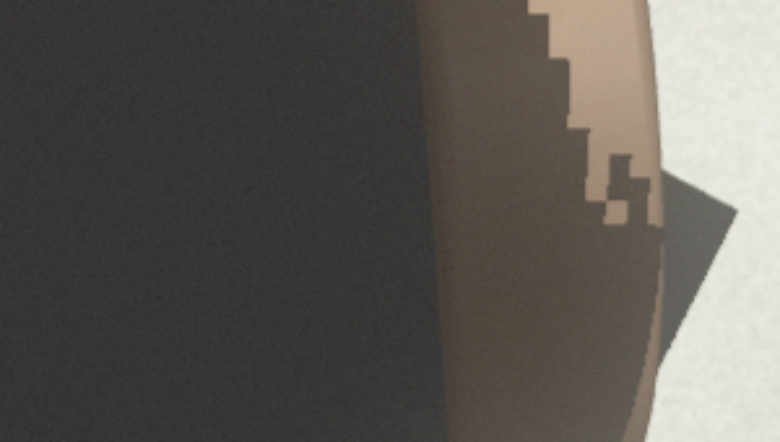

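>>> drive_tool --increments '[{"offset": [0,-2,2],"twist": 0},{"offset": [0,-2,4],"twist": 0},{"offset": [0,-2,4],"twist": 0},{"offset": [0,-2,4],"twist": 0},{"offset": [0,-1,3],"twist": 0},{"offset": [0,0,2],"twist": 0},{"offset": [0,0,1],"twist": 0},{"offset": [0,0,0],"twist": 0},{"offset": [0,0,0],"twist": 0},{"offset": [0,0,0],"twist": 0}]'

```text
time_s: 8.68
tool_pos: [0.5703, 0.0914, 0.0089]
tcp_rot: [0.768, 0.64, -0.002, 0.003]
wrist_force: [0.9, 0.4, 0.5]
opening: 0.0185
```

```bash
python3 -c "
from h import *
st()
plan((.571,.09,.005),79.3,1)"
```

```text
8.68 [0.5703 0.0914 0.0089] yaw 79.58 tilt [ 0.002 -0.007 -1.   ] F [0.9 0.4 0.5] open 0.0185
[-1.2, 0.9, 3.9] 0.005
```

>>> drive_tool --increments '[{"offset": [0,-0.5,2],"twist": 0},{"offset": [0,-0.5,2],"twist": 0},{"offset": [-1,0,0.5],"twist": 0},{"offset": [-2,0,0],"twist": 0},{"offset": [-3,0,0],"twist": 0},{"offset": [-3,0,0],"twist": 0},{"offset": [-3,0,0],"twist": 0},{"offset": [-3,0,0],"twist": 0},{"offset": [-3,0,0],"twist": 0},{"offset": [-3,0,0],"twist": 0}]'

```text
time_s: 9.52
tool_pos: [0.5656, 0.0689, 0.0045]
tcp_rot: [0.768, 0.64, -0.001, 0.003]
wrist_force: [0.2, -0.2, -0.8]
opening: 0.0184
```

```bash
python3 -c "
from h import *
st()
plan((.534+29*.186e-3,-.1115+29*.983e-3,.005),79.3,10)
import cv2;cv2.imwrite('pics/s5.png',cv2.resize(r.get_image('scene')[150:400,190:450],None,fx=2.4,fy=2.4))"
```

```text
9.52 [0.5656 0.0689 0.0045] yaw 79.59 tilt [ 0.002 -0.007 -1.   ] F [ 0.2 -0.2 -0.8] open 0.0184
[-15.4, 0.2, -0.1] 0.001
[-15.4, 0.2, -0.1] 0.001
[-15.4, 0.2, -0.1] 0.001
[-15.4, 0.2, -0.1] 0.001
[-15.4, 0.2, -0.1] 0.001
[-15.4, 0.2, -0.1] 0.001
[-15.4, 0.2, -0.1] 0.001
[-15.4, 0.2, -0.1] 0.001
[-15.4, 0.2, -0.1] 0.001
[-15.4, 0.2, -0.1] 0.001
```

View pics/s5.png

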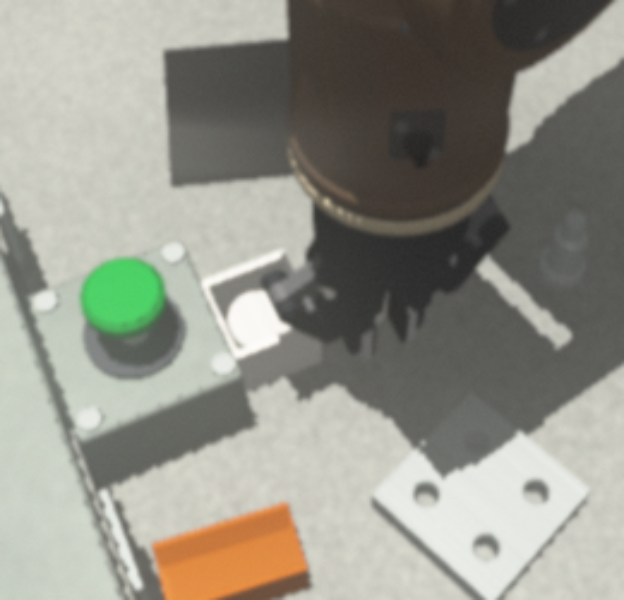

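>>> drive_tool --increments '[{"offset": [-3,0,0],"twist": 0},{"offset": [-3,0,0],"twist": 0},{"offset": [-4,0,0],"twist": 0},{"offset": [-4,0,0],"twist": 0},{"offset": [-4,0,0],"twist": 0},{"offset": [-4,0,0],"twist": 0},{"offset": [-4,0,0],"twist": 0},{"offset": [-4,0,0],"twist": 0},{"offset": [-4,0,0],"twist": 0},{"offset": [-4,0,0],"twist": 0}]'

```text
time_s: 10.4
tool_pos: [0.5579, 0.0274, 0.0048]
tcp_rot: [0.768, 0.64, -0.001, 0.003]
wrist_force: [0.8, -0.5, 0.5]
opening: 0.0184
```

```bash
python3 -c "
from h import *
st()
plan((.534+29*.186e-3,-.1115+29*.983e-3,.005),79.3,10)
import cv2;cv2.imwrite('pics/s6.png',cv2.resize(r.get_image('scene')[150:400,190:450],None,fx=2.4,fy=2.4))
cv2.imwrite('pics/t6.png',r.get_image('top'))"
```

```text
10.4 [0.5579 0.0274 0.0048] yaw 79.58 tilt [ 0.002 -0.007 -1.   ] F [ 0.8 -0.5  0.5] open 0.0184
[-11.2, 0.2, -0.0] 0.0
[-11.2, 0.2, -0.0] 0.0
[-11.2, 0.2, -0.0] 0.0
[-11.2, 0.2, -0.0] 0.0
[-11.2, 0.2, -0.0] 0.0
[-11.2, 0.2, -0.0] 0.0
[-11.2, 0.2, -0.0] 0.0
[-11.2, 0.2, -0.0] 0.0
[-11.2, 0.2, -0.0] 0.0
[-11.2, 0.2, -0.0] 0.0
```

View pics/s6.png

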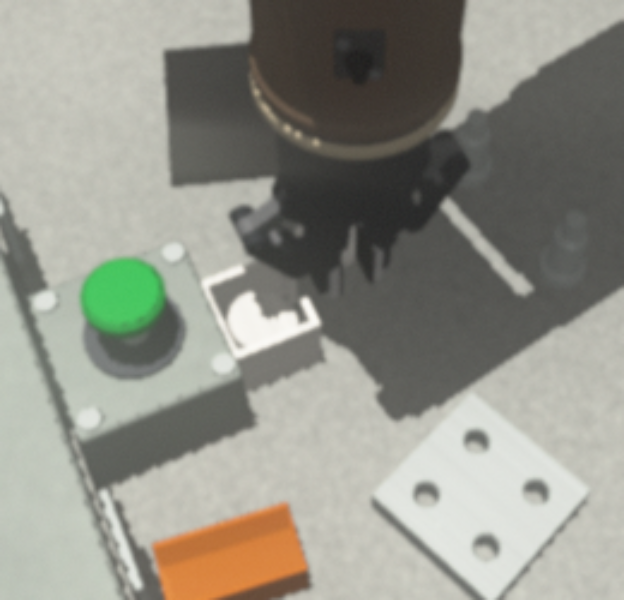

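View pics/t6.png

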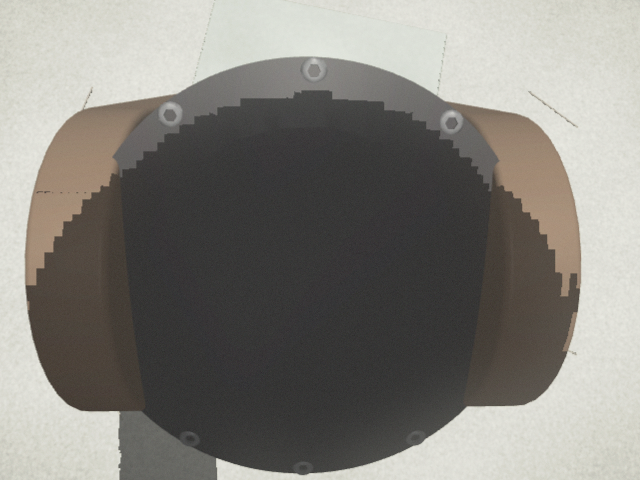

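The disc has left its old place and is hidden ahead of the fingers. Nothing else has moved, so I'll keep pushing.

>>> drive_tool --increments '[{"offset": [-4,0,0],"twist": 0},{"offset": [-4,0,0],"twist": 0},{"offset": [-5,0,0],"twist": 0},{"offset": [-5,0,0],"twist": 0},{"offset": [-5,0,0],"twist": 0},{"offset": [-5,0,0],"twist": 0},{"offset": [-5,0,0],"twist": 0},{"offset": [-5,0,0],"twist": 0},{"offset": [-5,0,0],"twist": 0},{"offset": [-4,0,0],"twist": 0}]'

```text
time_s: 11.33
tool_pos: [0.5486, -0.0233, 0.0051]
tcp_rot: [0.768, 0.64, -0.001, 0.003]
wrist_force: [-0.0, 0.5, -0.3]
opening: 0.0182
```

```bash
python3 -c "
from h import *
st()
plan((.534+29*.186e-3,-.1115+29*.983e-3,.005),79.3,10)
import cv2;cv2.imwrite('pics/s7.png',cv2.resize(r.get_image('scene')[100:350,190:450],None,fx=2.4,fy=2.4))"
```

```text
11.33 [ 0.5486 -0.0233  0.0051] yaw 79.59 tilt [ 0.002 -0.007 -1.   ] F [-0.   0.5 -0.3] open 0.0182
[-6.0, 0.2, 0.0] 0.001
[-6.0, 0.2, 0.0] 0.001
[-6.0, 0.2, 0.0] 0.001
[-6.0, 0.2, 0.0] 0.001
[-6.0, 0.2, 0.0] 0.001
[-6.0, 0.2, 0.0] 0.001
[-6.0, 0.2, 0.0] 0.001
[-6.0, 0.2, 0.0] 0.001
[-6.0, 0.2, 0.0] 0.001
[-6.0, 0.2, 0.0] 0.001
```

View pics/s7.png

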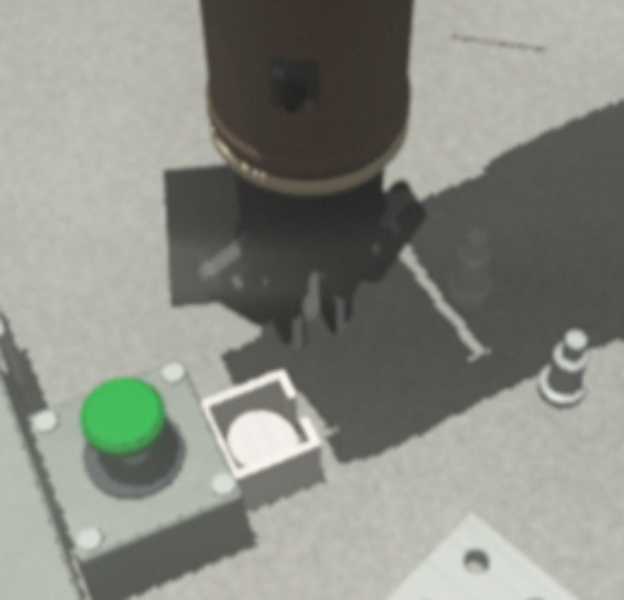

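>>> drive_tool --increments '[{"offset": [-5,0,0],"twist": 0},{"offset": [-6,0,0],"twist": 0},{"offset": [-6,0,0],"twist": 0},{"offset": [-6,0,0],"twist": 0},{"offset": [-6,0,0],"twist": 0},{"offset": [-6,0,0],"twist": 0},{"offset": [-6,0,0],"twist": 0},{"offset": [-5,0,0],"twist": 0},{"offset": [-4,0,0],"twist": 0},{"offset": [-3,0,0],"twist": 0}]'

```text
time_s: 12.22
tool_pos: [0.5379, -0.0816, 0.0055]
tcp_rot: [0.768, 0.64, -0.001, 0.004]
wrist_force: [0.9, 0.8, -0.9]
opening: 0.0182
```

```bash
python3 -c "
from h import *
st()
plan((.534+29*.186e-3,-.1115+29*.983e-3,.005),79.3,1)
import cv2;cv2.imwrite('pics/s8.png',cv2.resize(r.get_image('scene')[100:350,190:450],None,fx=2.4,fy=2.4))"
```

```text
12.22 [ 0.5379 -0.0816  0.0055] yaw 79.56 tilt [ 0.003 -0.007 -1.   ] F [ 0.9  0.8 -0.9] open 0.0182
[-1.1, 1.8, 0.5] 0.005
```

View pics/s8.png

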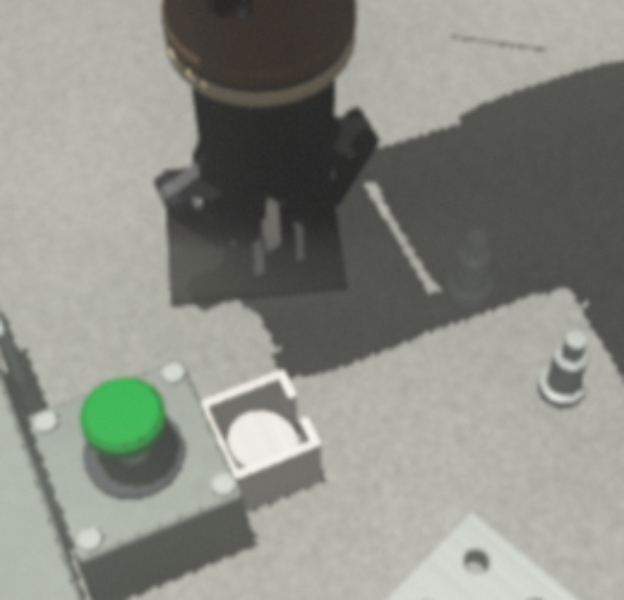

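A strip of the disc shows between the fingers at (272,225), inside the pad. I'll back straight off, then lift and move aside to check.

>>> drive_tool --increments '[{"offset": [0,0,0],"twist": 0},{"offset": [3,0,0],"twist": 0},{"offset": [6,0,0],"twist": 0},{"offset": [8,0,0],"twist": 0},{"offset": [8,0,0],"twist": 0},{"offset": [4,0,-5],"twist": 0},{"offset": [0,0,-12],"twist": 0},{"offset": [0,0,-20],"twist": 0},{"offset": [0,0,-25],"twist": 0},{"offset": [0,0,-30],"twist": 0}]'

```text
time_s: 13.1
tool_pos: [0.5398, -0.0464, 0.0977]
tcp_rot: [0.767, 0.641, -0.005, -0.0]
wrist_force: [0.3, -0.9, 0.6]
opening: 0.018
```

>>> drive_tool --increments '[{"offset": [0,0,-30],"twist": 0},{"offset": [5,0,-30],"twist": 0},{"offset": [15,0,-25],"twist": 0},{"offset": [25,0,-15],"twist": 0},{"offset": [30,0,-5],"twist": 0},{"offset": [32,0,0],"twist": 0},{"offset": [34,0,0],"twist": 0},{"offset": [34,0,0],"twist": 0},{"offset": [34,0,0],"twist": 0},{"offset": [34,0,0],"twist": 0}]'

```text
time_s: 13.93
tool_pos: [0.5852, 0.2001, 0.228]
tcp_rot: [0.769, 0.64, 0.003, 0.006]
wrist_force: [0.3, -0.8, -0.0]
opening: 0.0183
```

>>> drive_tool --increments '[{"offset": [34,0,0],"twist": 0},{"offset": [34,0,0],"twist": 0},{"offset": [34,0,0],"twist": 0},{"offset": [30,0,0],"twist": 0},{"offset": [25,0,0],"twist": 0},{"offset": [18,0,0],"twist": 0},{"offset": [10,0,0],"twist": 0},{"offset": [4,0,0],"twist": 0},{"offset": [0,0,0],"twist": 0},{"offset": [0,0,0],"twist": 0}]'

```text
time_s: 14.77
tool_pos: [0.615, 0.4041, 0.2384]
tcp_rot: [0.765, 0.643, 0.005, 0.006]
wrist_force: [-0.4, -1.3, -0.3]
opening: 0.0183
```

```bash
python3 -c "
from h import *
st()
import cv2;cv2.imwrite('pics/s9.png',r.get_image('scene'))
cv2.imwrite('pics/t9.png',cv2.resize(r.get_image('top')[115:335,160:440],None,fx=2.7,fy=2.7))"
```

```text
14.77 [0.615  0.4041 0.2384] yaw 80.09 tilt [ 0.016 -0.003 -1.   ] F [-0.4 -1.3 -0.3] open 0.0183
```

View pics/s9.png

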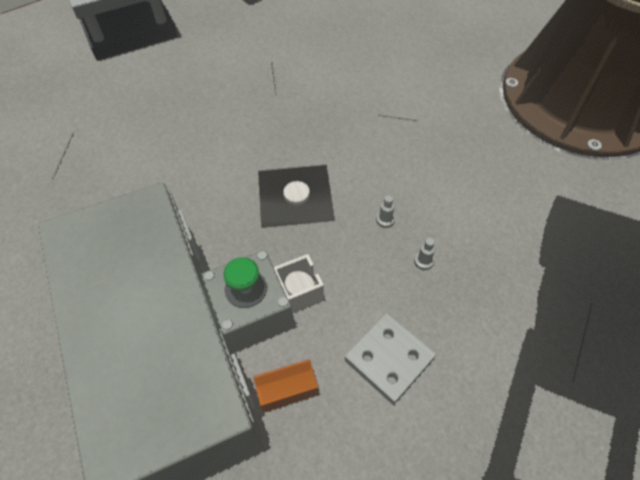

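View pics/t9.png

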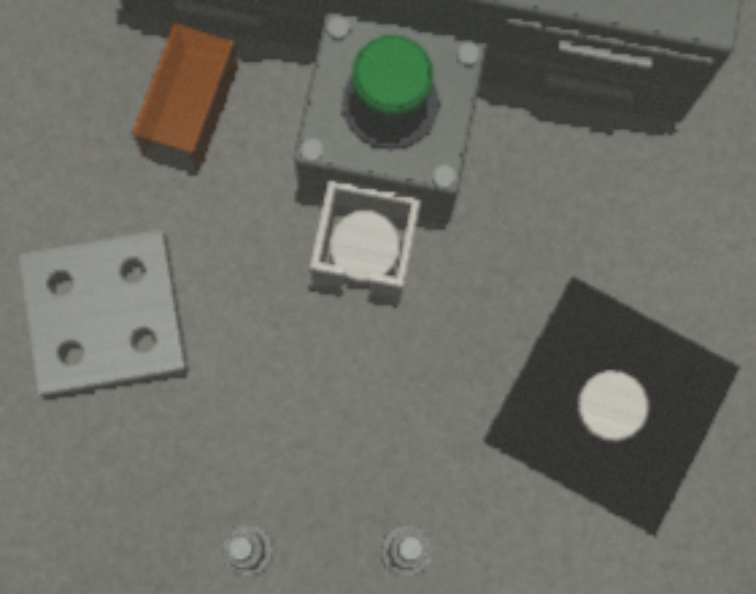

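The disc sits in the middle of the pad, at crop (613,405). Everything else is unchanged and the arm is clear.

```bash
python3 -c "
from h import *
r.hand_in();st()"
```

```text
the job is handed in; nothing more can be done
the job is handed in; nothing more can be done
```

I pressed the plunger once, down to its stop, and let it rise. One disc came out. I pushed that disc along the bench with the partly open fingertips until it lay on the rubber pad, without picking it up. I then backed off, lifted clear and handed in at about 15 s, well inside the 48 s limit.

- **Disc:** the last pictures from both cameras show it near the middle of the pad, wholly on it.
- **Feeder:** the plunger is back up and the next disc is still in the magazine.
- **Other parts:** the die plate and both punches are at the same pixels in the top view as at the start, and the guard looks unmoved. The pictures show no sign of contact with any of them.
- **Forces:** the highest reading I saw was about 40 N upward with 15 N sideways at the wrist, when the closed fingertips held the plunger against its stop. That is well under the 120 N wrist limit. The 40 N limit is for the arm or gripper body, and only the fingertips touched the plunger. I read force only at the end of each move, so a short peak in between could have gone unseen.
- **Disagreements:** the two cameras differed by about 2 to 4 mm on the plunger and disc positions, which did not affect the result.
- **Not checked:** during the push the arm hid most of the disc, so I confirmed where it ended up only after moving away.

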